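Present a pressed tea ball at the tin

TASK

Take the yellow post and slide the shuttle along its rail until it meets the red end stop, then lift the white dish off it by the black bar handle. Turn the dish a quarter turn so that its green lip points square across the rail, towards the open green tin, and finish while still holding the dish in the air, level and still, with the end of the lip just above the middle of the tin's mouth. The loose tea ball must stay inside the dish's blue ring all the time; leave the shuttle at the stop, and do not shift the tin or anything else.

Things in the scene. Friction and masses are not known exactly. Their poses are not given: they have to be found in the camera images.
- rail: Fixed aluminium rail on the table, 90 mm wide (x) and 430 mm long (y). Origin on the table surface on the rail's centre line; +y runs along the slide towards the red end stop (80 x 16 mm, 26 mm high, its face at y = +165 mm); x points square across the rail. It stands at any yaw up to about 0.25 rad from the world axes.
- shuttle (a joint): How far the shuttle has slid along the rail's +y, in m: 0 at the start end, 0.200 against the red stop. It starts between 0 and 0.06, drags with about 2 N plus a little damping, stays where it is left. The grey shuttle is 80 mm wide, its flat top 30 mm above the table; the dish stands loose on it, its middle about at rail x = 0, y = -100 mm + joint value.
- post_grip (a point): Point to grip on the shuttle's yellow upright post: square, 16 x 16 mm, sides parallel to the rail's x and y, from 30 mm to 100 mm above the table. The point lies on its axis 80 mm above the table, 125 mm behind the dish's middle (towards rail -y). Axes as the rail's; moves with the shuttle.
- dish: Loose white dished plate, 124 mm across, about 240 g. Origin at the centre of its flat foot (64 mm across, standing on the shuttle); z up, +x towards its green lip. Inside, a flat 24 mm middle 6 mm above the foot, rising all round at 14 degrees to a rim 18 mm above the foot; blue ring of 30 mm radius inside. At the start the lip points along rail +y (to the red stop), give or take 0.12 rad.
- dish_handle (a point): Centre of the dish's black bar handle, straight above the middle of the dish, 88 mm above the foot (118 mm above the table while the dish is on the shuttle). The bar is 12 mm wide (dish x), 66 mm long (dish y), 12 mm high, carried by a 7 mm steel wire arch that comes down to the rim at dish y = +-57 mm. Axes as the dish's. About 40 mm free between the bar and the top of the ball.
- dish_lip (a point): Outer end of the green lip, on its upper face: 78 mm from the dish's middle along dish +x, 22 mm above the foot; the lip is 36 mm wide. Axes as the dish's.
- dish_middle (a point): Middle of the dish's inner floor, 6 mm above the foot: the centre of the blue ring.
- ball_center (a point): Centre of the loose brown ball of pressed tea, 30 mm diameter, about 18 g, lying in the middle of the dish; it rolls if the dish is jerked or tipped beyond about 15 degrees.
- ball: The same ball (origin on its skin, turns with it: use ball_center).
- tin: Loose open green round tin, 84 mm across, 80 mm high, wall 3 mm; origin at the centre of its underside. It stands beside the place where the dish comes to rest at the stop, 115 to 130 mm to one side of the rail's centre line or the other (it varies which side).
- tin_rim (a point): Centre of the open tin's mouth, 80 mm above the table.
- jar: Closed amber jar with a wooden cap, 76 mm across, 85 mm high, on the other side of the rail; origin at its underside. Leave alone.
- mug: Blue mug, 80 mm across, 90 mm high. Leave alone.
- scoop: Wooden-handled spoon, 150 mm long, lying on the table. Leave alone.
- canister: Closed aluminium can, 70 mm across, 110 mm high. Leave alone.
- stamp: Dark wooden hand stamp, 40 mm across, 67 mm high. Leave alone.
There are look-alikes about, which are no part of the job. What is shaped like the dish but pink is not meant.

How it is judged:
By the outcome, as a careful person would: the job done as asked, in the order asked, and still so for the second after the job is handed in, while the arm keeps its last pose, push and grip.
It also fails if it takes over 58 s, if anything falls off the work surface, if the arm or the gripper's body presses on something with over 40 N, if the wrist force passes 120 N, or if a joint passes its speed limit or range.

ROBOT

A 7-joint arm with a two-finger parallel gripper is mounted at the origin on the work surface. World frame = base frame: x ahead of the robot, y to its left, z up, the work surface at z = 0. Lengths are in mm, angles in rad, forces in N, time in s.
With the tool pointing down it reaches from about 400 to 875 mm from the base axis. Payload 4.4 kg.
Tool frame: the origin (TCP) lies at the very end of the fingers, on their centre line; the grasp point (between the pads) lies 19 mm behind it (ctrl.grip_point_offset is the distance from the TCP to the grasp point, in mm); z points along the fingers, y is the line along which they close (so a half turn about z gives the same grasp; the last joint's range is limited). The gripper opens to 85 mm and grips with 20 to 120 N. Pads are 22 mm wide; open, the fingers measure 114 mm over their backs; the gripper's body (76 mm by 85 mm) begins 54 mm behind the grasp point. The pads swing forward as they close: fully open they stand 13 mm farther back than shut.
Start: joints at [-1.392, 0.628, 0.038, 1.517, -0.027, 0.996, -0.02], TCP at [157.51, 630.641, 231.313] pointing down, gripper open.
Joint ranges: [-3.06, 3.06], [-0.37, 2.12], [-1.25, 1.32], [0.18, 2.47], [-1.1, 4.24], [0.23, 1.98], [-2.94, 2.94]. Speed limits (rad/s): [2.57, 2.57, 3.14, 3.14, 3.14, 3.14, 3.14].

INTERFACE

Orientations are given as [roll, pitch, yaw] about the fixed x, y, z axes, in that order (R = Rz(yaw) Ry(pitch) Rx(roll)).
In Python, from cell import ctrl gives the robot as it stands.
- The arm moves only by the tool jog_arm, never from a script. Its argument "increments" is one flat list of numbers, 7 for each row, row after row: the finger opening in cm, from 0 to 8.54, then the shift along the tool's x, y, z in cm, then the turn, a rotation vector about the tool's x, y, z in degrees. In form: [fingers, x, y, z, rx, ry, rz, fingers, x, y, z, rx, ry, rz, ...]. A call has 1 to 20 rows; each row is the pose to reach, as a shift and turn from the pose commanded when the call began, along the tool's axes at that moment; what a row does not reach only later rows make up. A row lasts 1/10 s, in which the tool goes at most 50 mm and 8.59 degrees, less where a joint would pass 70% of its speed; a pose out of reach is approached as far as the arm can. A call with a gripper value outside its range is refused whole. The fingers move at their own pace and stop on an object; the grip force is fixed at half the most. Time passes only in rows, so rows that repeat a pose let the fingers close. It gives the time, the measured TCP pose, the force, the opening and the grip force at its end, in the units of the state.
- ctrl.read_state(): the state, without advancing time (a new reading comes with each control period).
- ctrl.get_image(name): name is "scene" or "side" or "wrist"; returns the picture (420x560x3 uint8, red, green, blue); there is no depth.
- ctrl.camera_params(name): a dict with "fx", "fy", "cx", "cy" (pixels), "extrinsics" (4x4, takes a point from world to camera coordinates). Camera axes: x right, y down, z forward; pixel columns grow to the right and rows downward; lengths in mm; the calibration is good to about 2 mm. A picture is of the moment at which its call begins: read the wrist's pose just before it. camera_params takes no time and is no camera call; for the wrist camera it gives the pose at the moment of the call.
- ctrl.finish_job(): hands the job in; it is judged then, once.
The state is a dict: "clock": time; "qpos": joint angles; "qd": joint speeds; "tau": joint torques, N m; "eef_pos": TCP position; "tool_rot": TCP orientation; "force": force on the tool from outside, world axes, zero at the start; "torque": the same for the moment, N m; "width": finger opening in mm; "gripper_force": force on a finger pad.
Only numpy, scipy, OpenCV 4.12 (cv2) and the standard library are available. Lean on these libraries where they do the work, as an engineer would, in place of code of your own. Each camera call takes 0.05 s, during which the arm holds its last target. There are 200 camera calls.

## Working session

There is one attempt and no reset: what is moved stays moved. The work goes in short steps, Python scripts to look and compute and a tool call to move; the robot and the scene stay as the last step left them, time stands still between calls to the robot, and variables do not carry over. Pictures are saved under pics/ and viewed, at most 10 in all, crops included, and the job is handed in when it is done.

Besides the shell and the picture viewer there is one more tool, called as name(argument=value, ...) on one line, values as JSON. jog_arm: Moves the arm, as the interface text tells. Its arguments: {"type":"object","properties":{"increments":{"type":"array","items":{"type":"number"}}},"required":["increments"]}

```bash
mkdir -p pics && python3 - <<'E'
from cell import ctrl
import cv2
s=ctrl.read_state();print(s)
for n in("scene","side"):
    p=ctrl.camera_params(n);print(n,p["fx"],p["fy"],p["cx"],p["cy"],p["extrinsics"])
    cv2.imwrite(f"pics/{n}0.png",ctrl.get_image(n)[:,:,::-1])
E
```

```text
{'clock': 0.0, 'qpos': array([-1.39181375,  0.62935514,  0.03845302,  1.51838057, -0.02700817,
        0.99633353, -0.02002769]), 'qd': array([ 4.23823169e-04,  2.65116031e-04,  1.47252348e-05, -1.32374592e-03,
       -1.35243497e-03, -4.47601345e-04, -1.65494739e-03]), 'tau': array([-1.20550005e-03, -5.63406873e+01,  1.22629579e+00, -1.93439054e+01,
        1.11496914e-02,  1.06156166e-02,  1.52511443e-06]), 'eef_pos': array([157.34459977, 630.00307882, 230.37945648]), 'tool_rot': array([-3.13963457e+00,  2.65940472e-05,  2.89676872e+00]), 'force': array([-0.34556189,  0.972722  ,  0.76077681]), 'torque': array([0.04602258, 0.01551133, 0.03583249]), 'gripper_force': 0.0, 'width': 85.45052344435452}
scene 394.5699371802651 394.5699371802651 278.4669410368789 218.06754058916792 [[ 3.87695136e-01  9.21682292e-01 -1.39367931e-02 -2.00948700e+02]
 [ 6.47305076e-01 -2.82983476e-01 -7.07754541e-01 -2.54665747e+02]
 [-6.56268710e-01  2.65371636e-01 -7.06320944e-01  1.45880564e+03]
 [ 0.00000000e+00  0.00000000e+00  0.00000000e+00  1.00000000e+00]]
side 523.9463184624633 523.9463184624633 282.3982095023881 204.09391156282015 [[ 9.78270384e-01 -2.06785825e-01 -1.50558441e-02 -4.68673168e+02]
 [-1.63463250e-01 -7.24570138e-01 -6.69535571e-01  1.42816868e+02]
 [ 1.27541450e-01  6.57447897e-01 -7.42627390e-01  1.39976958e+03]
 [ 0.00000000e+00  0.00000000e+00  0.00000000e+00  1.00000000e+00]]
```

View pics/scene0.png

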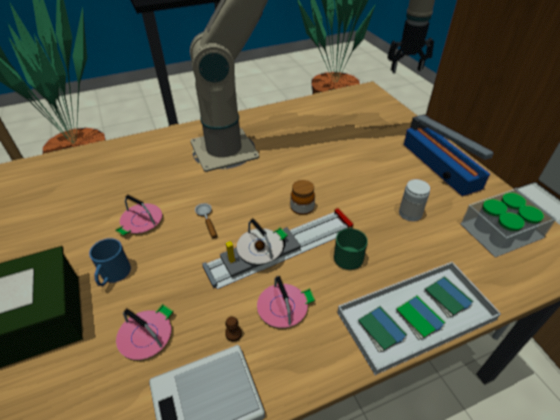

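View pics/side0.png

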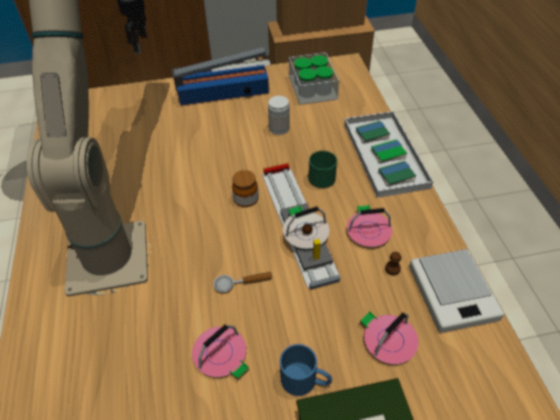

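The white dish is at scene px (260,247) and the yellow post at (230,252). The rail runs to the red stop at (343,217), with the green tin at (350,249) and the amber jar at (303,197). Look-alikes are the pink dishes at scene (141,217), (144,334) and (282,306), so only the white one fits. I'll check that in one close crop.

```bash
python3 - <<'E'
import cv2,numpy as np
a=cv2.imread("pics/scene0.png")[190:300,195:380];b=cv2.imread("pics/side0.png")[140:300,220:360]
a=cv2.resize(a,None,fx=4,fy=4,interpolation=3)[:, :]
b=cv2.resize(b,None,fx=3.6,fy=3.6,interpolation=3)
cv2.imwrite("pics/ca.png",a);cv2.imwrite("pics/cb.png",b)
E
```

```text
(no output)
```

View pics/ca.png

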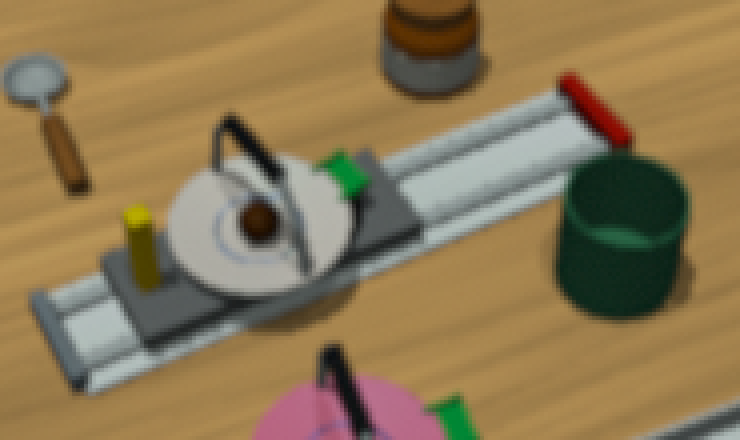

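View pics/cb.png

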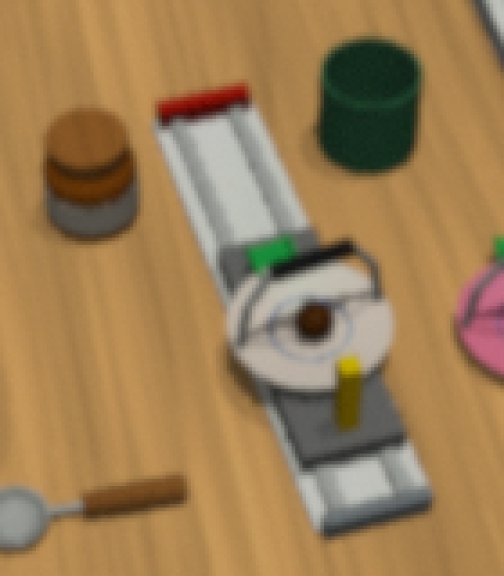

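The crops confirm it. The white dish has a ball, black bar and green lip, and stands on the grey shuttle with the yellow post, whose top is at crop A (137,213) and crop B (348,364). The tin is on the rail's +x side. Next I'll triangulate and fit.

```bash
cat > h.py <<'E'
import numpy as np,cv2
from scipy.optimize import least_squares
from scipy.spatial.transform import Rotation as R
from cell import ctrl
def proj(p,X):
    E=p["extrinsics"];c=E[:3,:3]@np.asarray(X,float)+E[:3,3]
    return np.array([p["fx"]*c[0]/c[2]+p["cx"],p["fy"]*c[1]/c[2]+p["cy"]])
def ray(p,uv,z):
    "world point at height z on the pixel's ray"
    E=p["extrinsics"];C=-E[:3,:3].T@E[:3,3]
    d=E[:3,:3].T@np.array([(uv[0]-p["cx"])/p["fx"],(uv[1]-p["cy"])/p["fy"],1])
    return C+d*(z-C[2])/d[2]
def tool():
    s=ctrl.read_state();return s,np.asarray(s["eef_pos"]),R.from_euler("xyz",s["tool_rot"])
def delta(target,rot):
    "shift (cm) and turn (deg) in tool axes to reach target"
    s,p,r=tool();return r.inv().apply(np.array(target)-p)/10,np.degrees((r.inv()*rot).as_rotvec())
def down(yaw): return R.from_euler("xyz",[np.pi,0,yaw])
E
python3 - <<'E'
from h import *
P={n:ctrl.camera_params(n) for n in("scene","side")}
A=lambda u,v:(195+(u+.5)/4-.5,190+(v+.5)/4-.5)
B=lambda u,v:(220+(u+.5)/3.6-.5,140+(v+.5)/3.6-.5)
pk={"post":(A(137,214),B(348,364),100),"bar":(A(255,146),B(313,257),118),"ball":(A(259,222),B(313,320),51),"tin":(A(627,207),B(371,77),80),"stop":(A(599,108),B(203,97),26)}
for k,(a,b,z) in pk.items():
    f=lambda X:np.r_[proj(P["scene"],X)-a,proj(P["side"],X)-b]
    r=least_squares(f,[600,100,z]);print(k,r.x.round(1),"res",r.fun.round(1),ray(P["scene"],a,z).round(1),ray(P["side"],b,z).round(1))
for n,F,ps in(("scene",A,[(230,118),(282,172)]),("side",B,[(275,268),(352,246)])):
    print("barends",[ray(P[n],F(*q),118)[:2].round(1) for q in ps])
E
```

```text
post [ 537.  -142.1   99.3] res [ 0.1 -0.2  0.1  0.2] [ 538.2 -142.8  100. ] [ 536.7 -142.   100. ]
bar [531.6 -59.4 121.2] res [ 0. -0.  0.  0.] [528.8 -58.6 118. ] [532.3 -56.5 118. ]
ball [533.2 -60.5  50.6] res [ 0.2 -0.3  0.2  0.3] [534.2 -61.4  51. ] [532.9 -59.7  51. ]
tin [635.  159.8  71.9] res [ 0.2 -0.3  0.2  0.4] [641.6 154.3  80. ] [632.3 153.2  80. ]
stop [506.1 217.7  23. ] res [ 0.1 -0.2  0.1  0.3] [509.3 215.   26. ] [505.4 215.9  26. ]
barends [array([498.5, -64.6]), array([556.9, -51. ])]
barends [array([503.6, -60.7]), array([562. , -52.5])]
```

```bash
python3 - <<'E'
from h import *
P={n:ctrl.camera_params(n) for n in("scene","side")}
A=lambda u,v:(195+(u+.5)/4-.5,190+(v+.5)/4-.5)
B=lambda u,v:(220+(u+.5)/3.6-.5,140+(v+.5)/3.6-.5)
c,s=np.cos(.086),np.sin(.086);o=np.array([506,216])-173*np.array([-s,c])
T=lambda q:np.array([[c,s],[-s,c]])@(q[:2]-o)
print("origin",o)
for k,a,b,z in[("post",A(137,214),B(348,364),100),("postbase",A(149,288),B(347,430),30),("shuttle rear +x corner",A(152,347),B(404,440),30),("shuttle rear -x",A(104,255),B(306,460),30),("shuttle front +x",A(423,228),None,30),("shuttle front -x",A(368,150),B(222,243),30),("ball",A(259,222),B(313,320),51),("bar",A(255,146),B(313,257),118),("lip",A(345,175),B(270,255),50),("railend +x",A(80,385),B(430,497),15),("railend -x",A(38,295),B(325,530),15),("tin",A(627,207),B(371,77),80)]:
    print(k,*[T(ray(P[n],q,z)).round(0) for n,q in(("scene",a),("side",b)) if q is not None])
E
```

```text
origin [520.85966717  43.6393598 ]
post [   1. -187.] [  -0. -186.]
postbase [   5. -188.] [  -0. -192.]
shuttle rear +x corner [  50. -205.] [  35. -212.]
shuttle rear -x [ -36. -204.] [ -37. -207.]
shuttle front +x [46. -2.]
shuttle front -x [-37.  -0.] [-34.   7.]
ball [   4. -106.] [   3. -104.]
bar [  -1. -103.] [   3. -101.]
lip [ -7. -35.] [ -7. -33.]
railend +x [  45. -254.] [  40. -254.]
railend -x [ -37. -253.] [ -39. -257.]
tin [130. 100.] [120. 100.]
```

```bash
python3 - <<'E'
from h import *
for t in([540,200,260],[537,-142,260]): print([x.round(2) for x in delta(t,down(1.657))])
E
```

```text
[array([-47.54, -32.46,  -2.89]), array([-8.000e-02,  6.000e-02,  7.104e+01])]
[array([-55.54, -65.71,  -2.83]), array([-8.000e-02,  6.000e-02,  7.104e+01])]
```

jog_arm(increments=[8.5,-47.5,-32.5,-2.9,0,0,71,8.5,-47.5,-32.5,-2.9,0,0,71,8.5,-47.5,-32.5,-2.9,0,0,71,8.5,-47.5,-32.5,-2.9,0,0,71,8.5,-47.5,-32.5,-2.9,0,0,71,8.5,-47.5,-32.5,-2.9,0,0,71,8.5,-47.5,-32.5,-2.9,0,0,71,8.5,-47.5,-32.5,-2.9,0,0,71,8.5,-47.5,-32.5,-2.9,0,0,71,8.5,-47.5,-32.5,-2.9,0,0,71,8.5,-47.5,-32.5,-2.9,0,0,71,8.5,-55.5,-65.7,-2.8,0,0,71,8.5,-55.5,-65.7,-2.8,0,0,71,8.5,-55.5,-65.7,-2.8,0,0,71,8.5,-55.5,-65.7,-2.8,0,0,71,8.5,-55.5,-65.7,-2.8,0,0,71,8.5,-55.5,-65.7,-2.8,0,0,71,8.5,-55.5,-65.7,-2.8,0,0,71,8.5,-55.5,-65.7,-2.8,0,0,71,8.5,-55.5,-65.7,-2.8,0,0,71])

```text
clock: 2.1
eef_pos: [536.0, -144.1, 259.1]
tool_rot: [-3.141, 0.001, 1.652]
force: [0.0, 0.6, 0.7]
width: 84.9
gripper_force: 0.0
```

```bash
python3 - <<'E'
from h import *
p=ctrl.camera_params("wrist");im=ctrl.get_image("wrist")
np.savez("w1.npz",E=p["extrinsics"],K=[p["fx"],p["fy"],p["cx"],p["cy"]])
cv2.imwrite("pics/w1.png",im[:,:,::-1])
E=p["extrinsics"];print(-E[:3,:3].T@E[:3,3],E[2,:3])
for n,X in dict(post=[537,-142,100],bar=[530,-59,118],ball=[533,-60,51],tin=[636,154,80]).items(): print(n,proj(p,X).round(0))
E
```

```text
[529.62653018 -64.60152901 401.15728599] [ 0.02443841 -0.31050457 -0.95025769]
post [280. 187.]
bar [280.  87.]
ball [282.  90.]
tin [ 459. -227.]
```

View pics/w1.png

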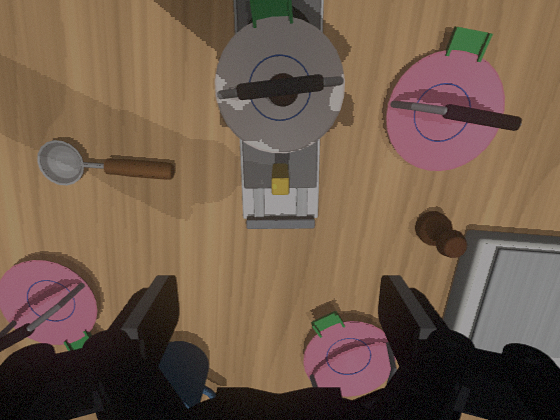

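The wrist view agrees with the fit. The post top is at (280,186), the white dish's bar runs (236,91)–(322,83), and the ball is at (283,88). That puts the post about 82 mm behind the dish, not the 125 mm given, so I go by the images.

```bash
python3 - <<'E'
from h import *
p=ctrl.camera_params("wrist")
for n,uv,z in(("post",(280,186),100),("barL",(236,91),118),("barR",(322,83),118),("ball",(283,89),51),("railL",(247,222),20),("railR",(314,222),20)): print(n,ray(p,uv,z).round(1))
q=ray(p,(280,186),100)
for z in(130,63): print([x.round(2) for x in delta([q[0],q[1],z],down(1.657))])
E
```

```text
post [ 537.5 -137.7  100. ]
barL [497.  -61.5 118. ]
barR [561.9 -50.2 118. ]
ball [533.5 -55.8  51. ]
railL [ 505.1 -203.8   20. ]
railR [ 582.4 -197.3   20. ]
[array([ 0.32,  0.15, 12.89]), array([-0.04, -0.06, -0.05])]
[array([ 0.31,  0.15, 19.59]), array([-0.04, -0.06, -0.05])]
```

jog_arm(increments=[8.5,0.2,0.15,3,0,0,0,8.5,0.2,0.15,7,0,0,0,8.5,0.2,0.15,11,0,0,0,8.5,0.2,0.15,14,0,0,0,8.5,0.2,0.15,17,0,0,0,8.5,0.2,0.15,19,0,0,0,8.5,0.2,0.15,19.6,0,0,0,8.5,0.2,0.15,19.6,0,0,0,5,0.2,0.15,19.6,0,0,0,3,0.2,0.15,19.6,0,0,0,2.2,0.2,0.15,19.6,0,0,0,1.8,0.2,0.15,19.6,0,0,0,1.2,0.2,0.15,19.6,0,0,0,1,0.2,0.15,19.6,0,0,0,1,0.2,0.15,19.6,0,0,0,1,0.2,0.15,19.6,0,0,0])

```text
clock: 3.75
eef_pos: [537.1, -139.4, 63.9]
tool_rot: [-3.14, -0.0, 1.657]
force: [-2.8, 0.3, 6.7]
width: 15.1
gripper_force: 59.2
```

jog_arm(increments=[1,0.1,0,0,0,0,0,1,0.4,0,0,0,0,0,1,0.8,0,0,0,0,0,1,1.4,0,0,0,0,0,1,2.1,0,0,0,0,0,1,2.9,0,0,0,0,0,1,3.7,0,0,0,0,0,1,4.5,0,0,0,0,0,1,5.3,0,0,0,0,0,1,6.1,0,0,0,0,0,1,6.9,0,0,0,0,0,1,7.6,0,0,0,0,0,1,8.3,0,0,0,0,0,1,8.9,0,0,0,0,0,1,9.4,0,0,0,0,0,1,9.8,0,0,0,0,0,1,10.1,0,0,0,0,0,1,10.3,0,0,0,0,0,1,10.4,0,0,0,0,0,1,10.4,0,0,0,0,0])

```text
clock: 5.75
eef_pos: [527.6, -36.0, 63.9]
tool_rot: [-3.14, -0.0, 1.657]
force: [-4.5, -1.8, 9.0]
width: 15.3
gripper_force: 59.6
```

jog_arm(increments=[1,0.1,0,0,0,0,0,1,0.4,0,0,0,0,0,1,0.8,0,0,0,0,0,1,1.3,0,0,0,0,0,1,1.9,0,0,0,0,0,1,2.5,0,0,0,0,0,1,3.1,0,0,0,0,0,1,3.6,0,0,0,0,0,1,4.0,0,0,0,0,0,1,4.3,0,0,0,0,0,1,4.5,0,0,0,0,0,1,4.7,0,0,0,0,0,1,4.9,0,0,0,0,0,1,5.1,0,0,0,0,0,1,5.2,0,0,0,0,0,1,5.3,0,0,0,0,0,1,5.3,0,0,0,0,0])

```text
clock: 7.45
eef_pos: [522.8, 16.8, 63.9]
tool_rot: [-3.139, -0.0, 1.657]
force: [-5.3, -1.3, 10.3]
width: 15.3
gripper_force: 59.7
```

jog_arm(increments=[1,0.1,0,0,0,0,0,1,0.2,0,0,0,0,0,1,0.3,0,0,0,0,0,1,0.4,0,0,0,0,0,1,0.5,0,0,0,0,0,1,0.6,0,0,0,0,0,1,0.6,0,0,0,0,0])

```text
clock: 8.15
eef_pos: [522.4, 21.2, 63.9]
tool_rot: [-3.139, 0.001, 1.656]
force: [-5.4, -5.3, 10.7]
width: 15.3
gripper_force: 59.5
```

jog_arm(increments=[1,0.1,0,0,0,0,0,1,0.2,0,0,0,0,0,1,0.3,0,0,0,0,0,1,0.4,0,0,0,0,0,1,0.4,0,0,0,0,0])

```text
clock: 8.65
eef_pos: [522.4, 21.2, 63.9]
tool_rot: [-3.14, 0.006, 1.654]
force: [-5.2, -13.8, 7.3]
width: 15.2
gripper_force: 59.4
```

jog_arm(increments=[1,-0.2,0,0,0,0,0,1,-0.4,0,0,0,0,0,1.5,-0.4,0,0,0,0,0,2.5,-0.4,0,0,0,0,0,5,-0.4,0,0,0,0,0,8.5,-0.4,0,0,0,0,0,8.5,-0.4,0,0,0,0,0,8.5,-0.4,0,0,0,0,0,8.5,-0.4,0,0,0,0,0,8.5,-0.4,0,-1,0,0,0,8.5,-0.4,0,-4,0,0,0,8.5,-0.4,0,-8,0,0,0,8.5,-0.4,0,-12,0,0,0,8.5,-0.4,0,-16,0,0,0,8.5,-0.4,0,-19,0,0,0,8.5,-0.4,0,-20,0,0,0,8.5,-0.4,0,-20,0,0,0,8.5,-0.4,0,-20,0,0,0])

```text
clock: 10.45
eef_pos: [523.0, 23.4, 262.4]
tool_rot: [-3.14, -0.0, 1.658]
force: [-0.3, -0.8, -1.2]
width: 85.4
gripper_force: 0.0
```

```bash
python3 - <<'E'
from h import *
s=ctrl.read_state();print(s["eef_pos"],s["tool_rot"],s["width"])
p=ctrl.camera_params("wrist");im=ctrl.get_image("wrist")
np.savez("w2.npz",E=p["extrinsics"])
cv2.imwrite("pics/w2.png",im[:,:,::-1])
a=ctrl.get_image("scene")[190:290,230:380,::-1]
b=ctrl.get_image("side")[130:280,220:370,::-1]
cv2.imwrite("pics/scene2.png",cv2.resize(a,None,fx=4,fy=4,interpolation=3))
cv2.imwrite("pics/side2.png",cv2.resize(b,None,fx=4,fy=4,interpolation=3))
E
```

```text
[523.04412303  23.42669829 262.4371209 ] [-3.13983015e+00 -3.14897787e-04  1.65774746e+00] 85.43934694447758
```

View pics/w2.png

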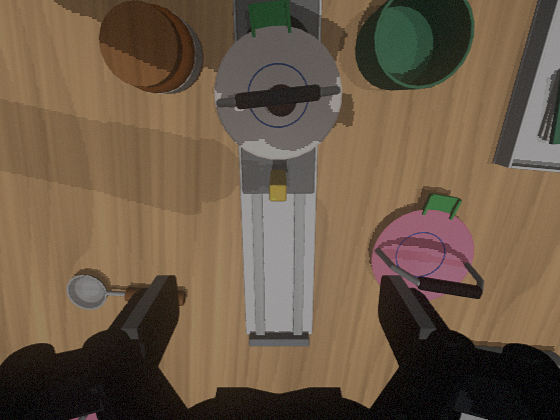

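View pics/side2.png

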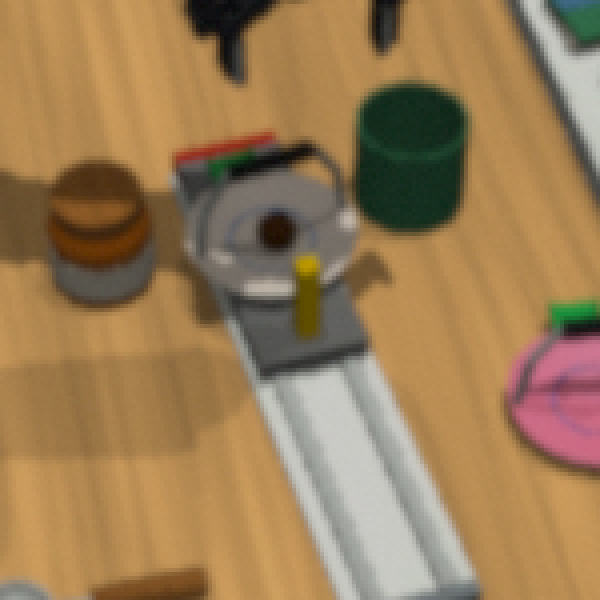

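The shuttle front now meets the red stop. In the side crop the ball sits centred at (277,230) in the ring. In the wrist view the bar runs (236,100)–(320,93), the post top is at (278,189), and the tin mouth is near (424,40). I'll measure these, using the known post position to correct wrist bias.

```bash
python3 - <<'E'
from h import *
p=ctrl.camera_params("wrist");P=ctrl.camera_params("side")
w=lambda uv,z:ray(p,uv,z)[:2]
print("post",w((278,190),100),"true 522.4 21.2; predicted px",proj(p,[522.4,21.2,100]))
# dark bar mask
im=cv2.imread("pics/w2.png");g=im.max(2)
m=np.zeros_like(g);m[78:116,232:326]=(g[78:116,232:326]<45)
n,l,st,c=cv2.connectedComponentsWithStats(m);i=1+st[1:,4].argmax()
ys,xs=np.where(l==i);print("barbox",cv2.minAreaRect(np.c_[xs,ys].astype(np.float32)),st[i])
L,Rr=w((236,100),118),w((320,93),118);d=Rr-L
print("bar",L,Rr,(L+Rr)/2,"len",np.hypot(*d),"ang",np.arctan2(d[1],d[0]))
# tin: rim fit by circle projection on edges, both cams
print("tin side",ray(P,(220+412.5/4-.5,130+120.5/4-.5),80),"tin wrist",w((424,40),80))
for c in([636,155,80],[632,153,80]):
    t=np.linspace(0,2*np.pi,8,endpoint=False)
    q=np.array([proj(p,[c[0]+42*np.cos(a),c[1]+42*np.sin(a),80]) for a in t]);print(q.min(0).round(0),q.max(0).round(0))
    q=np.array([(proj(P,[c[0]+42*np.cos(a),c[1]+42*np.sin(a),80])-[220,130])*4 for a in t]);print(q.min(0).round(0),q.max(0).round(0))
r=[w(q,z) for q,z in(((244,222),15),((250,338),15),((315,222),15),((309,338),15))]
for a,b in((0,1),(2,3)):
    d=r[a]-r[b];print("rail edge yaw",np.arctan2(-d[0],d[1]))
E
```

```text
post [522.25917346  21.86460264] true 522.4 21.2; predicted px [278.093144   190.72761348]
barbox ((277.0, 99.99999237060547), (83.99998474121094, 29.999996185302734), 0.0) [ 235   85   85   31 1527]
bar [483.12012493  96.01471197] [547.68049429 106.75538082] [515.40030961 101.3850464 ] len 65.44771393423227 ang 0.16485640054813053
tin side [633.64916092 158.94117709  80.        ] tin wrist [633.54730612 156.66891973]
[377. -15.] [476.  95.]
[359.  84.] [471. 161.]
[372. -12.] [470.  97.]
[354.  86.] [466. 164.]
rail edge yaw 0.10395909342766013
rail edge yaw 0.06975875095740515
```

```bash
python3 - <<'E'
from h import *
print(ctrl.read_state()["qpos"].round(3))
for z in(262,150,99): print([x.round(2) for x in delta([515.4,101.4,z],down(3.307))])
E
```

```text
[-0.447  0.452  0.508  1.837 -0.269  0.925  0.269]
[array([ 7.85, -0.07, -0.02]), array([ -0.15,  -0.14, -94.51])]
[array([ 7.85, -0.04, 11.18]), array([ -0.15,  -0.14, -94.51])]
[array([ 7.85, -0.02, 16.28]), array([ -0.15,  -0.14, -94.51])]
```

jog_arm(increments=[8.5,2,0,0,0,0,-8,8.5,4,0,0,0,0,-16,8.5,6,0,0,0,0,-24,8.5,7.85,0,0,0,0,-32,8.5,7.85,0,0,0,0,-40,8.5,7.85,0,0,0,0,-48,8.5,7.85,0,0,0,0,-56,8.5,7.85,0,0,0,0,-64,8.5,7.85,0,0,0,0,-72,8.5,7.85,0,2,0,0,-80,8.5,7.85,0,4,0,0,-88,8.5,7.85,0,5,0,0,-94.5,8.5,7.85,0,5,0,0,-94.5,8.5,7.85,0,5,0,0,-94.5,8.5,7.85,0,5,0,0,-94.5])

```text
clock: 12.1
eef_pos: [517.5, 101.4, 213.6]
tool_rot: [-3.142, 0.0, -2.978]
force: [0.4, 0.1, -0.3]
width: 85.4
gripper_force: 0.0
```

```bash
python3 - <<'E'
from h import *
print(ctrl.read_state()["qpos"].round(3))
for z in(99,): print([x.round(2) for x in delta([515.4,101.4,z],down(3.307))])
E
```

```text
[-0.281  0.476  0.05   1.881 -0.032  0.785  1.52 ]
[array([ 0.21,  0.03, 11.46]), array([-0.  ,  0.03, -0.13])]
```

jog_arm(increments=[8.5,0.2,0,2,0,0,0,8.5,0.2,0,5,0,0,0,8.5,0.2,0,8,0,0,0,8.5,0.2,0,10,0,0,0,8.5,0.2,0,11,0,0,0,8.5,0.2,0,11.4,0,0,0,7,0.2,0,11.4,0,0,0,5,0.2,0,11.4,0,0,0,4,0.2,0,11.4,0,0,0,3,0.2,0,11.4,0,0,0,2.4,0.2,0,11.4,0,0,0,2,0.2,0,11.4,0,0,0,1.7,0.2,0,11.4,0,0,0,1.4,0.2,0,11.4,0,0,0,1.2,0.2,0,11.4,0,0,0,1,0.2,0,11.4,0,0,0,0.8,0.2,0,11.4,0,0,0,0.6,0.2,0,11.4,0,0,0,0.6,0.2,0,11.4,0,0,0])

```text
clock: 14.0
eef_pos: [515.3, 101.2, 99.4]
tool_rot: [3.141, 0.0, -2.976]
force: [-0.4, 0.4, 2.6]
width: 11.2
gripper_force: 58.8
```

jog_arm(increments=[0.6,0,0,-0.1,0,0,0,0.6,0,0,-0.3,0,0,0,0.6,0,0,-0.6,0,0,0,0.6,0,0,-1,0,0,0,0.6,0,0,-1.5,0,0,0,0.6,0,0,-2.1,0,0,0,0.6,0,0,-2.7,0,0,0,0.6,0,0,-3.3,0,0,0,0.6,0,0,-3.9,0,0,0,0.6,0,0,-4.5,0,0,0,0.6,0,0,-5.1,0,0,0,0.6,0,0,-5.7,0,0,0,0.6,0,0,-6.2,0,0,0,0.6,0,0,-6.6,0,0,0,0.6,0,0,-6.9,0,0,0,0.6,0,0,-7,0,0,0,0.6,0,0,-7,0,0,0])

```text
clock: 15.7
eef_pos: [515.1, 101.1, 169.3]
tool_rot: [3.142, -0.0, -2.976]
force: [0.4, -0.6, -2.4]
width: 11.1
gripper_force: 58.4
```

```bash
python3 - <<'E'
from h import *
a=.089;u=np.array([np.cos(a),np.sin(a)]);c=np.array([634,157])-78*u;print("dish middle target",c)
print([x.round(2) for x in delta([*c,169],down(a+np.pi/2))])
a=ctrl.get_image("scene")[170:290,230:400,::-1];b=ctrl.get_image("side")[110:260,220:370,::-1]
cv2.imwrite("pics/l3.png",np.hstack([cv2.resize(a,(400,282),interpolation=3),cv2.resize(b,(282,282),interpolation=3)]))
E
```

```text
dish middle target [556.30871514 150.06716097]
[array([-4.87,  4.15,  0.03]), array([-0.  , -0.  , 94.37])]
```

View pics/l3.png

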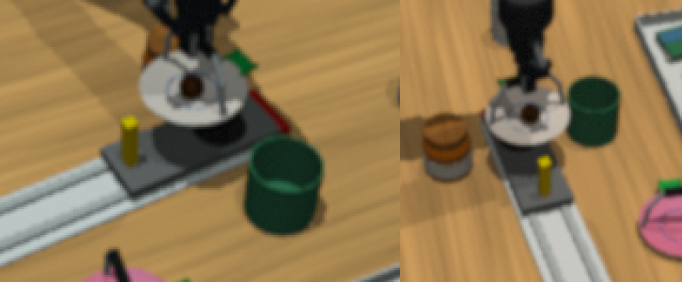

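jog_arm(increments=[0.6,0,0,0,0,0,1,0.6,0,0,0,0,0,3,0.6,0,0,0,0,0,6,0.6,0,0,0,0,0,10,0.6,0,0,0,0,0,15,0.6,0,0,0,0,0,21,0.6,0,0,0,0,0,27,0.6,0,0,0,0,0,33,0.6,0,0,0,0,0,39,0.6,0,0,0,0,0,45,0.6,0,0,0,0,0,51,0.6,0,0,0,0,0,57,0.6,0,0,0,0,0,63,0.6,0,0,0,0,0,69,0.6,0,0,0,0,0,75,0.6,0,0,0,0,0,81,0.6,0,0,0,0,0,86,0.6,0,0,0,0,0,90,0.6,0,0,0,0,0,93,0.6,0,0,0,0,0,94.4])

```text
clock: 17.8
eef_pos: [515.0, 101.4, 169.2]
tool_rot: [-3.141, 0.0, 1.657]
force: [-0.0, 0.1, -2.5]
width: 10.8
gripper_force: 58.4
```

```bash
python3 - <<'E'
from h import *
print([x.round(2) for x in delta([556.3,150.1,169],down(.089+np.pi/2))])
E
```

```text
[array([4.5 , 4.53, 0.02]), array([-0.01,  0.  , -0.14])]
```

jog_arm(increments=[0.6,0.05,0.05,0,0,0,-0.1,0.6,0.15,0.15,0,0,0,-0.1,0.6,0.3,0.3,0,0,0,-0.1,0.6,0.5,0.5,0,0,0,-0.1,0.6,0.8,0.8,0,0,0,-0.1,0.6,1.1,1.1,0,0,0,-0.1,0.6,1.5,1.5,0,0,0,-0.1,0.6,1.9,1.9,0,0,0,-0.1,0.6,2.3,2.3,0,0,0,-0.1,0.6,2.7,2.7,0,0,0,-0.1,0.6,3.1,3.1,0,0,0,-0.1,0.6,3.5,3.5,0,0,0,-0.1,0.6,3.8,3.8,0,0,0,-0.1,0.6,4.05,4.05,0,0,0,-0.1,0.6,4.25,4.3,0,0,0,-0.1,0.6,4.4,4.4,0,0,0,-0.1,0.6,4.5,4.5,0,0,0,-0.1,0.6,4.5,4.5,0,0,0,-0.1,0.6,4.5,4.5,0,0,0,-0.1])

```text
clock: 19.7
eef_pos: [555.9, 149.7, 169.3]
tool_rot: [-3.141, 0.0, 1.661]
force: [0.1, 1.1, -3.2]
width: 10.7
gripper_force: 58.4
```

```bash
python3 - <<'E'
from h import *
print([x.round(2) for x in delta([556.3,150.1,155],down(.089+np.pi/2))])
for n,y0,y1,x0,x1 in(("scene",180,290,290,400),("side",110,220,230,340)):
    p=ctrl.camera_params(n);im=ctrl.get_image(n)[y0:y1,x0:x1,::-1]
    cv2.imwrite(f"pics/{n}4.png",im)
    print(n,[((proj(p,X)-[x0,y0]+.5)*3.6).round(0) for X in([634,157,122],[634,157,80],[634,157,0])])
a,b=[cv2.resize(cv2.imread(f"pics/{n}4.png"),(396,396),interpolation=3) for n in("scene","side")]
cv2.imwrite("pics/l4.png",np.hstack([a,b]))
E
```

```text
[array([0.03, 0.05, 1.43]), array([-0.01,  0.  ,  0.07])]
scene [array([228., 174.]), array([221., 214.]), array([209., 285.])]
side [array([339., 143.]), array([336., 182.]), array([332., 252.])]
```

View pics/l4.png

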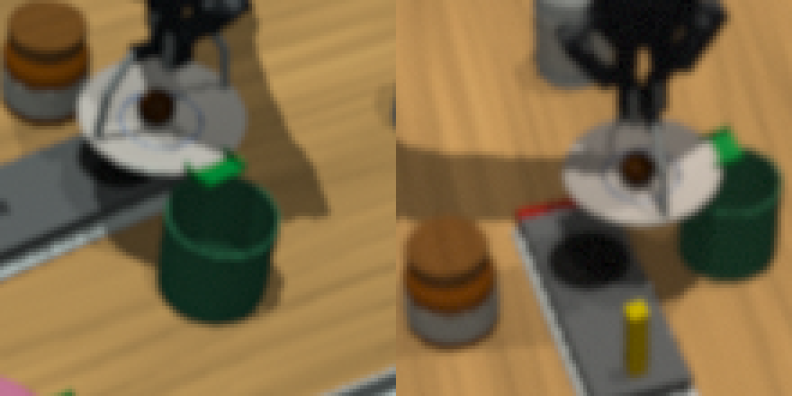

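The lip's outer edge centres on scene crop (224,175) and side crop (341,144), within 2–4 px of the prediction for a point over the tin mouth's middle. The ball is centred and the shuttle is still at the stop. Next I lower gently.

jog_arm(increments=[0.6,0,0,0.1,0,0,0,0.6,0,0,0.25,0,0,0,0.6,0.03,0.05,0.45,0,0,0,0.6,0.03,0.05,0.65,0,0,0,0.6,0.03,0.05,0.85,0,0,0,0.6,0.03,0.05,1.05,0,0,0,0.6,0.03,0.05,1.25,0,0,0,0.6,0.03,0.05,1.4,0,0,0,0.6,0.03,0.05,1.5,0,0,0,0.6,0.03,0.05,1.5,0,0,0,0.6,0.03,0.05,1.5,0,0,0,0.6,0.03,0.05,1.5,0,0,0,0.6,0.03,0.05,1.5,0,0,0,0.6,0.03,0.05,1.5,0,0,0,0.6,0.03,0.05,1.5,0,0,0])

```text
clock: 21.3
eef_pos: [556.5, 150.3, 154.3]
tool_rot: [3.142, -0.0, 1.661]
force: [0.3, 0.3, -2.7]
width: 11.0
gripper_force: 58.4
```

```bash
python3 - <<'E'
from h import *
s=ctrl.read_state();print(s["eef_pos"],s["tool_rot"],s["force"],abs(s["qd"]).max())
for n,y0,y1,x0,x1 in(("scene",180,290,290,400),("side",110,220,230,340)):
    p=ctrl.camera_params(n);im=ctrl.get_image(n)[y0:y1,x0:x1,::-1]
    cv2.imwrite(f"pics/{n}5.png",im)
    print(n,[((proj(p,X)-[x0,y0]+.5)*3.6).round(0) for X in([634,157,107],[634,157,80])])
a,b=[cv2.resize(cv2.imread(f"pics/{n}5.png"),(396,396),interpolation=3) for n in("scene","side")]
cv2.imwrite("pics/l5.png",np.hstack([a,b]))
E
```

```text
[556.46701971 150.25852817 154.33169993] [ 3.14155882e+00 -4.15213990e-05  1.66113266e+00] [ 0.28825006  0.25928393 -2.74392951] 0.0017918102785301653
scene [array([225., 189.]), array([221., 214.])]
side [array([338., 157.]), array([336., 182.])]
```

View pics/l5.png

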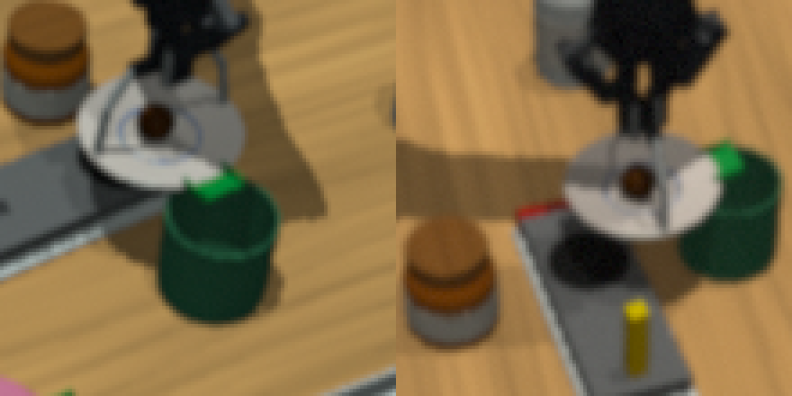

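The lip's end is at scene crop (224,188) and side crop (340,157), over the middle of the mouth. The tin hasn't moved and the ball is inside the ring. Everything is still, so I'm handing in.

```bash
python3 -c "
from cell import ctrl
print(ctrl.finish_job())"
```

```text
the job is handed in; nothing more can be done
None
```

I handed the job in at about 21 s: the shuttle is at the red stop and the white dish is held level and still, its lip square across the rail and about 27 mm above the middle of the tin's mouth (the foot must clear the rim), with the ball inside the blue ring and nothing else seen to move.

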